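Square a painted panel into the corner of a fence and close the sliding stop

ROBOT

A 7-joint arm with a two-finger parallel gripper is mounted at the origin on the work surface. World frame = base frame: x ahead of the robot, y to its left, z up, the work surface at z = 0. Lengths are in m, angles in rad, forces in N, time in s.
With the tool pointing down it reaches from about 0.4 to 0.85 m from the base axis. Payload 10.4 kg.
Tool frame: the origin (TCP) lies at the very end of the fingers, on their centre line; the grasp point (between the pads) lies 19 mm behind it (manip.grip_point_offset is the z of the grasp point in the tool frame, in m); z points along the fingers, y is the direction in which the jaws open and shut (so a half turn about z gives the same grasp; the last joint's range is limited). The gripper opens to 85 mm and grips with 20 to 120 N. Pads are 22 mm wide; open, the fingers measure 114 mm over their backs; the gripper's body (76 mm by 85 mm) begins 54 mm behind the grasp point. The pads swing forward as they close: fully open they stand 13 mm farther back than shut.
Start: joints at [1.322, 0.332, -0.065, 1.46, 0.022, 1.35, -0.088], TCP at [0.14, -0.609, 0.206] pointing down, gripper open.
Joint ranges: [-2.6, 2.6], [-0.5, 2.12], [-1.47, 1.34], [0.16, 2.42], [-1.27, 4.41], [0.06, 2.06], [-2.6, 2.6]. Speed limits (rad/s): [2.22, 2.22, 2.79, 2.79, 3.14, 3.14, 3.14].

INTERFACE

Orientations are given as a unit quaternion [x, y, z, w].
In Python, from workcell import manip, camera, get_calibration, hand_in gives the robot as it stands.
- The arm moves only by the shell command python3 -m pendant 'ROWS' [FORCE]. ROWS is JSON, a list of rows, each a list of 5 numbers: the shift along the tool's x, y, z in units of 40 mm (1.0 is 40 mm), then the turn about the tool's z in units of 6 degrees (1.0 is 6 degrees), then the closure, from 0 (fully open) to 1 (shut). A call has 1 to 5 rows; each row is the pose to reach, as a shift and turn from the pose commanded when the call began, along the tool's axes at that moment; what a row does not reach only later rows make up. A row lasts 1/8 s, in which the tool goes at most 62.5 mm and 10.7 degrees, less where a joint would pass 70% of its speed; a pose out of reach is approached as far as the arm can. A call with a gripper value outside its range is refused whole. The fingers move at their own pace and stop on an object; FORCE is the grip in N (left out, the last holds). Time passes only in rows, so rows that repeat a pose let the fingers close. It gives the time, the measured TCP pose, the force and the opening at its end, in the units of the state.
- manip.get_obs(): the state, without advancing time (a new reading comes with each control period).
- camera(name): name is "scene" or "side" or "wrist"; returns (picture, depth): 384x512x3 uint8, red, green, blue; 384x512 float32, m along the optical axis (not along the pixel's ray), 0 where there is no reading.
- get_calibration(name): a dict with "vfov" (degrees; the focal length in pixels is half the picture's height over the tangent of half this angle, whatever the lens; pixels are square), "cx", "cy" (the principal point, pixels), "distortion" ([k1, k2, p1, p2, k3] as OpenCV has them; the pictures are not rectified), "position" and "rotation" of the camera in the world. Camera axes: x right, y down, z forward; pixel columns grow to the right and rows downward; lengths in m; the calibration is good to about 2 mm. A picture is of the moment at which its call begins: read the wrist's pose just before it. get_calibration takes no time and is no camera call; for the wrist camera it gives the pose at the moment of the call.
- hand_in(): hands the job in, once; it reports no verdict.
The state is a dict: "clock": time; "joint_pos": joint angles; "joint_velocities": joint speeds; "tau": joint torques, N m; "position": TCP position; "ee_rot": TCP orientation; "ft_force": force on the tool from outside, world axes, zero at the start; "torque": the same for the moment, N m; "grip_width": opening from 0.0 (shut) to 1.0 (fully open).
Only numpy, scipy, OpenCV 4.12 (cv2) and the standard library are available. Lean on these libraries where they do the work, as an engineer would, in place of code of your own. Each camera call takes 0.05 s, during which the arm holds its last target.

TASK

Get the small blue-sky painted panel squared up for framing: push it along the table into the inside corner of the L-shaped fence, flush against both strips, and push the orange sliding stop along its rail up snug against the panel's free end. Only push, with the fingers: the panel stays flat on the table, never lifted or tipped. Leave everything else standing where it is.

Things in the scene. Friction and masses are not known exactly. Their poses are not given: they have to be found in the camera images.
- fence: Fixed L-shaped fence, strips 30 mm wide, 22 mm high, on bare table. Origin: inside corner at table level; yaw within 0.12 rad of 0. Aluminium FAR strip: inner face is the plane x=0, from y=+30 to -300 mm. Wooden SIDE strip (left): inner face is the plane y=0, from x=0 to -200 mm. Panel home: in the corner (x<0, y<0), long sides along y, its centre at x=-40, y=-60 mm in this frame.
- panel: Loose painted wooden panel, blue sky with yellow sun and green land: 80 mm (x) by 120 mm (y) by 20 mm high, about 0.2 kg; origin at the centre of its underside, z up. It starts inside the L, nearer the robot than the stop, turned up to about 0.3 rad from the fence's axes. It takes 1 to 3 N to slide.
- stop (a joint): Orange sliding stop riding on the far strip; slides along +y of the fence frame (towards the side strip), in m. Its contact face is at y = -250 mm + value in the fence frame. It starts at 0 to 0.06; at 0.130 it just touches a panel that is home; its own end is 0.150. It stays where left; about 1.5 N moves it.
- stop_push (a point): On the stop's outer (right, -y) face, the one to push: 42 mm above the table, over the far strip's inner face (x=0). The stop is 25 mm thick along y; from x=-30 to -2 mm it spans 4 to 58 mm above the table, and on to x=+36 mm, over the strip, 24 to 58 mm. A black knob on top, 18 mm across, rises to 70 mm.
- red_panel: Another loose painted panel, red sky, same size as the first; leave it alone. Origin at the centre of its underside.
- tub: Loose open white and yellow paint tub, 88 mm across, 90 mm high; leave it alone. Origin at the centre of its underside.
- white_bottle: Loose white bottle, 54 mm across, 100 mm high; leave it alone. Origin at the centre of its underside.
- dark_bottle: Loose small black paint bottle, 40 mm across, 100 mm high; leave it alone. Origin at the centre of its underside.
- mug: Loose blue cup, 76 mm across, 85 mm high; leave it alone. Origin at the centre of its underside.
- pencil: Loose red pencil lying flat along its x axis, 170 mm long, 8 mm thick; leave it alone. Origin at the middle of its underside.
- paint_tube: Loose yellow paint tube lying along its x axis, 120 mm long, 34 mm wide, 22 mm high; leave it alone. Origin under the middle of its yellow part.

How it is judged:
By the outcome, as a careful person would: the job done as asked, in the order asked, and still so for the second after the job is handed in, with the robot touching nothing.
It also fails if it takes over 64 s, if anything falls off the work surface, if the arm or the gripper's body presses on something with over 40 N, if the wrist force passes 120 N, or if a joint passes its speed limit or range.

## Working session

There is one attempt and no reset: what is moved stays moved. The work goes in short steps, Python scripts to look and compute and a shell command to move; the robot and the scene stay as the last step left them, time stands still between calls to the robot, and variables do not carry over. Pictures are saved under pics/ and viewed, and the job is handed in when it is done.

```bash
mkdir -p pics; ls
cat > h.py <<'E'
import numpy as np, cv2
from workcell import manip, camera, get_calibration
def K(c):
    f=192/np.tan(np.radians(c["vfov"])/2); return np.array([[f,0,c["cx"]],[0,f,c["cy"]],[0,0,1]])
def snap(name,out):
    c=get_calibration(name); im,d=camera(name); cv2.imwrite('pics/'+out+'.png',im[:,:,::-1]); np.savez('pics/'+out+'.npz',im=im,d=d,c=np.array([c],dtype=object)); return im,d,c
def load(out):
    z=np.load('pics/'+out+'.npz',allow_pickle=True); return z['im'],z['d'],z['c'][0]
def ray(c,uv):
    p=cv2.undistortPoints(np.array(uv,float).reshape(-1,1,2),K(c),np.array(c["distortion"],float)).reshape(-1,2)
    return np.c_[p,np.ones(len(p))]
def onz(c,uv,z):
    R=rot(c); t=np.array(c["position"]); r=ray(c,uv)@R.T
    return t+r*((z-t[2])/r[:,2])[:,None]
def rot(c):
    R=np.array(c["rotation"],float)
    if R.size==4:
        from scipy.spatial.transform import Rotation as Q; return Q.from_quat(R).as_matrix()
    return R
def proj(c,P):
    R=rot(c); t=np.array(c["position"]); X=(np.array(P,float).reshape(-1,3)-t)@R
    return cv2.projectPoints(X,np.zeros(3),np.zeros(3),K(c),np.array(c["distortion"],float))[0].reshape(-1,2)
def crop(out,x0,y0,x1,y1,s,name):
    im=load(out)[0][y0:y1,x0:x1,::-1]; im=cv2.resize(im,None,fx=s,fy=s,interpolation=cv2.INTER_CUBIC); cv2.imwrite('pics/'+name+'.png',im)
E
python3 - <<'E'
from h import *
for n in("scene","side","wrist"):
    im,d,c=snap(n,n+'0'); print(n,c)
o=manip.get_obs(); print(o)
E
```

```text
pics
scene {'vfov': 52.360514862351764, 'cx': 257.90139507744345, 'cy': 184.9710757438182, 'distortion': array([-0.01202203,  0.        ,  0.        ,  0.        ,  0.        ]), 'position': array([ 1.2063631 , -0.35592242,  0.92878816]), 'rotation': array([ 0.81964528,  0.46376708, -0.16571621, -0.29264287])}
side {'vfov': 51.02511880255593, 'cx': 254.6467255555799, 'cy': 189.38813804172605, 'distortion': array([-0.07001883,  0.        ,  0.        ,  0.        ,  0.        ]), 'position': array([ 0.34118477, -0.94468152,  0.70195077]), 'rotation': array([ 0.86940246, -0.11694789,  0.06091187, -0.47618515])}
wrist {'vfov': 58.16810062847659, 'cx': 255.77447848560067, 'cy': 196.56671038835844, 'distortion': array([0.02284672, 0.        , 0.        , 0.        , 0.        ]), 'position': array([ 0.22172453, -0.58953252,  0.3738257 ]), 'rotation': array([ 0.77132347, -0.61456264, -0.10298026,  0.12949108])}
{'clock': 0.15, 'joint_pos': array([ 1.3223977 ,  0.33274364, -0.06470623,  1.46073724,  0.02158785,
        1.3499104 , -0.08848232]), 'joint_velocities': array([ 0.00074103, -0.00131698, -0.00045842, -0.0018598 , -0.00161766,
        0.00095819, -0.00132808]), 'tau': array([ 9.44183739e-04, -6.25826740e+01,  4.93090390e-02, -3.91854286e+01,
        1.63768959e-02,  7.42317672e-03,  2.21399910e-05]), 'position': array([ 0.1398646 , -0.60882821,  0.20499348]), 'ee_rot': array([ 9.93631371e-01,  1.12678280e-01, -7.87479065e-05, -5.46321875e-04]), 'ft_force': array([-0.22360588, -0.3596165 ,  0.12480928]), 'torque': array([-0.01506345, -0.00507763,  0.00665838]), 'grip_width': 0.9987491559895162}
```

View pics/scene0.png

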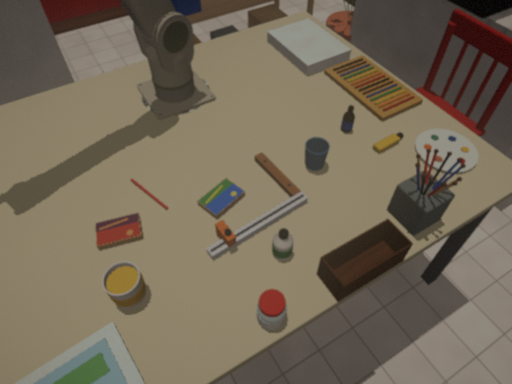

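View pics/side0.png

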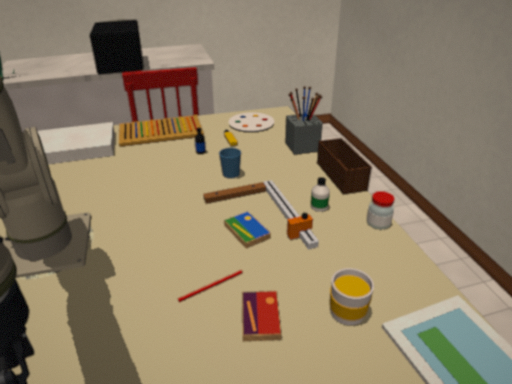

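View pics/wrist0.png

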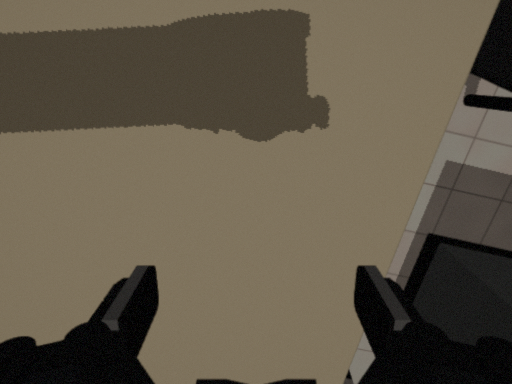

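The scene view shows the blue panel at (221,197), the stop at (227,233), the far strip running from (212,250) to (305,200), and the side strip from (260,157) to (297,190). I'll enlarge these.

Run:
```python
from h import *
crop('scene0',190,145,320,265,6,'c1'); crop('side0',195,170,325,260,6,'c2')
```

```text
(no output)
```

View pics/c1.png

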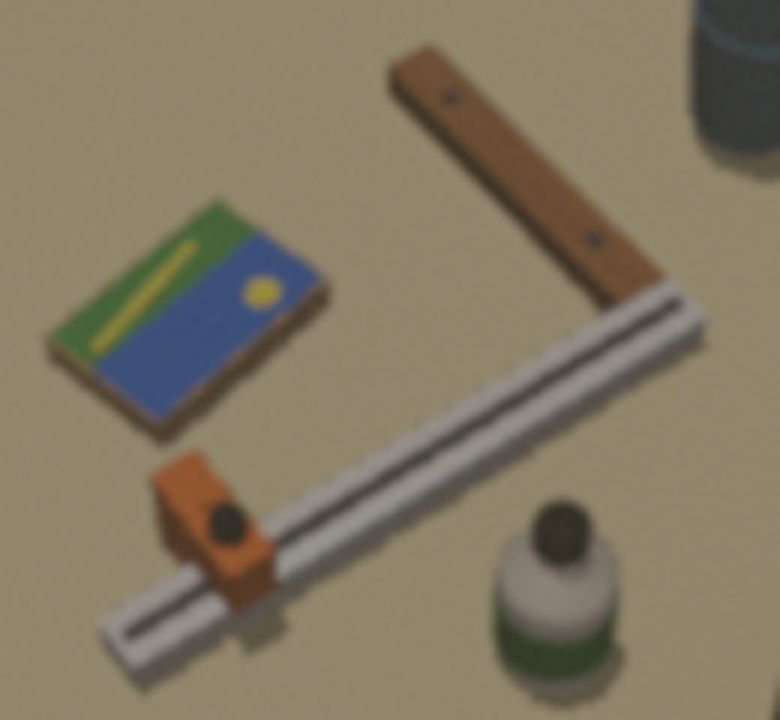

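View pics/c2.png

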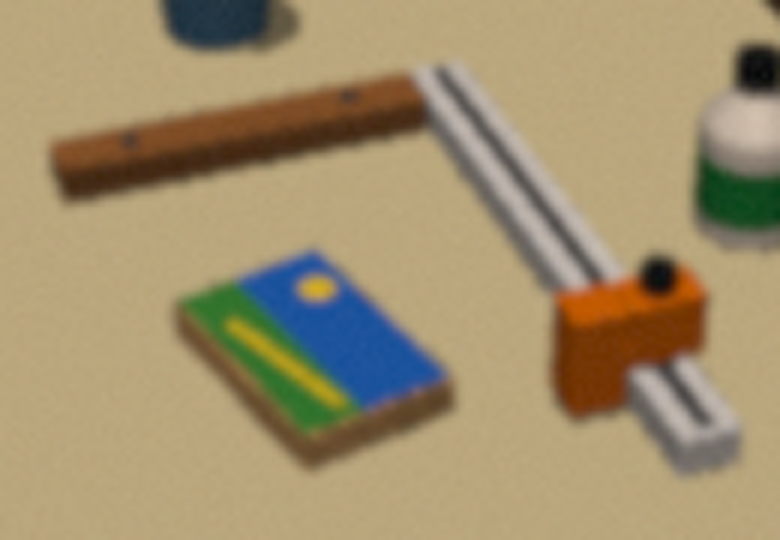

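```bash
cat > fit.py <<'E'
from h import *
from scipy.optimize import least_squares
def T(p,P):
    c,s=np.cos(p[2]),np.sin(p[2]); P=np.array(P,float); return np.c_[p[0]+c*P[:,0]-s*P[:,1],p[1]+s*P[:,0]+c*P[:,1],P[:,2]]
def full(px,x0,y0,s): return (np.array(px,float)+.5)/s-.5+[x0,y0]
def fit(obs,x0):
    f=lambda p: np.concatenate([(proj(c,T(p,M))-uv).ravel() for c,M,uv in obs])
    r=least_squares(f,x0,loss='soft_l1'); return r.x,r.fun
def pan(p): return [[a,b,.02] for a,b in p]
E
python3 - <<'E'
from fit import *
cs=load('scene0')[2]; cd=load('side0')[2]
h=.022
F=[(cs,[[0,-.3,h],[.03,-.3,h],[0,.03,h],[.03,.03,h],[-.2,0,h],[-.2,.03,h]],full([(100,625),(140,672),(668,282),(704,320),(390,70),(430,45)],190,145,6)),
 (cd,[[0,.03,h],[0,0,h],[-.2,0,h],[-.2,.03,h],[.03,-.3,h]],full([(413,72),(425,100),(62,175),(52,146),(740,428)],195,170,6))]
for o in(F,F[:1],F[1:]): print(fit(o,[.6,0,0]))
# panel: land side (green) & corners
a,b=.04,.06
P=[(cs,pan([(-a,b),(a,b),(a,-b),(-a,-b)]),full([(218,203),(328,283),(162,425),(50,342)],190,145,6)),
 (cd,pan([(-a,b),(a,b),(a,-b),(-a,-b)]),full([(178,302),(313,250),(450,380),(310,435)],195,170,6))]
for o in(P,P[:1],P[1:]): print(fit(o,[.5,-.1,0]))
E
```

```text
(array([0.65797208, 0.09378232, 0.08962218]), array([-0.80825138, -0.24331417, -1.48693347,  0.06086561,  0.02393569,
       -0.62617232,  0.6475812 , -0.46922282, -1.24412172, -0.54171107,
       -0.35825901, -0.3582224 , -0.2340693 , -0.70605765,  1.19186115,
       -0.77956502,  0.58143229, -0.88952787, -0.16580069, -1.09376941,
        1.64757607, -0.80314942]))
(array([0.65970864, 0.09473416, 0.09012325]), array([-0.16493972,  0.12764429, -0.82480898,  0.43998555,  0.6213262 ,
       -0.36537996,  1.26042918, -0.20383398, -0.73670049, -0.30141777,
        0.14589743, -0.12489346]))
(array([0.65558788, 0.08994812, 0.08128202]), array([-0.53975455, -0.02123029,  0.81667517, -0.05441837, -0.12634253,
       -0.38142112, -0.78573467, -0.62009797,  0.56472781,  0.5421092 ]))
(array([ 0.54783036, -0.08761345,  0.31096769]), array([-0.55750135, -1.09447542,  0.43387796, -0.92902893, -0.55605423,
        0.44444836, -1.33679   , -0.6353056 , -0.44688167, -0.65283263,
        1.05629942, -1.06909288,  1.86781686, -1.14200218,  0.07653806,
        0.2550297 ]))
(array([ 0.55051623, -0.08725443,  0.30954357]), array([-0.00734629, -0.56315364,  0.99664658, -0.34395939, -0.04360298,
        1.05877288, -0.83376553, -0.08017115]))
(array([ 0.54554342, -0.08991862,  0.31236451]), array([-1.09679414, -0.02829267,  0.45530366, -0.50082017,  1.32250497,
       -0.50417111, -0.51934919,  0.96008338]))
```

Run:
```python
from fit import *
cs,ds=load('scene0')[2],load('scene0')[1]; cd=load('side0')[2]
FX=np.array([.658,.0935,.0885])
def tof(W):
    c,s=np.cos(FX[2]),np.sin(FX[2]); d=W[:,:2]-FX[:2]; return np.c_[d@[c,s],d@[-s,c]]
print('stop scene',tof(onz(cs,full([(198,452),(275,548),(153,476),(237,578)],190,145,6),.058))*1000)
print('stop side',tof(onz(cd,full([(557,295),(570,325),(705,295)],195,170,6),.058))*1000)
for n,uv,z in [('pencil',[(131,180),(167,208)],.008),('red',[(119,230)],.02),('white',[(283,232)],.1),('mug',[(317,147)],.085),('tub',[(125,275)],.09)]:
    w=onz(cs,uv,z); print(n,w[:,:2].round(3),tof(w).round(3))
crop('scene0',205,210,305,265,8,'c3')
```

```text
stop scene [[ -27.66164345 -224.71598594]
 [  34.26721675 -224.91964231]
 [ -28.61837932 -247.84132574]
 [  37.15200735 -246.55778663]]
stop side [[ -31.34630435 -227.91786604]
 [ -34.97181979 -249.88683116]
 [  30.18221523 -251.2290588 ]]
pencil [[ 0.342 -0.293]
 [ 0.498 -0.239]] [[-0.349 -0.357]
 [-0.189 -0.317]]
red [[ 0.509 -0.383]] [[-0.191 -0.462]]
white [[ 0.787 -0.031]] [[ 0.118 -0.136]]
mug [[0.579 0.23 ]] [[-0.067  0.143]]
tub [[ 0.691 -0.409]] [[-0.012 -0.504]]
```

```bash
cat > rel.py <<'E'
# usage: rel.py xf yf z [yawf_deg]  (fence frame mm) -> units
import sys; from fit import *
from scipy.spatial.transform import Rotation as Q
import json,os
FX=np.array(json.load(open('fence.json')))
o=manip.get_obs(); R=Q.from_quat(o['ee_rot']).as_matrix(); p=np.array(o['position'])
cc,s=np.cos(FX[2]),np.sin(FX[2]); Rf=np.array([[cc,-s],[s,cc]])
yaw=np.degrees(np.arctan2(R[1,0],R[0,0])-FX[2])
print('clock',o['clock'],'fence mm',(Rf.T@(p[:2]-FX[:2])*1000).round(1),'z',(p[2]*1000).round(1),'yawf',yaw.round(2),'F_f',(Rf.T@o['ft_force'][:2]).round(2),o['ft_force'][2].round(2),'gw',o['grip_width'].round(3),'tilt',R[:,2].round(4))
if len(sys.argv)>3:
    a=[float(v) for v in sys.argv[1:]]
    t=np.r_[FX[:2]+Rf@(np.array(a[:2])/1000),a[2]/1000]
    dy=0 if len(a)<4 else (a[3]-yaw+180)%360-180
    print('units',(R.T@(t-p)/.04).round(3),'turn',round(-dy/6,3))
E
echo '[0.658,0.0935,0.0885]'>fence.json
python3 rel.py -125 -275 200 90
```

```text
Traceback (most recent call last):
  File "rel.py", line 9, in <module>
    print('clock',o['clock'],'fence mm',(Rf.T@(p[:2]-FX[:2])*1000).round(1),'z',(p[2]*1000).round(1),'yawf',yaw.round(2),'F_f',(Rf.T@o['ft_force'][:2]).round(2),o['ft_force'][2].round(2),'gw',o['grip_width'].round(3),'tilt',R[:,2].round(4))
                                                                                                                                                                                                ^^^^^^^^^^^^^^^^^^^^^
AttributeError: 'float' object has no attribute 'round'
```

```bash
sed -i "s/o\['grip_width'\].round(3)/round(o['grip_width'],3)/" rel.py
python3 rel.py -125 -275 200 90
```

```text
clock 0.15 fence mm [-578.2 -653.8] z 205.0 yawf 7.87 F_f [-0.25 -0.34] 0.12 gw 0.999 tilt [-3.0e-04  1.1e-03 -1.0e+00]
units [12.519 -7.829  0.133] turn -13.689
```

```bash
python3 -m pendant '[[12.52,-7.83,0,-13.7,0.5],[12.52,-7.83,0,-13.7,0.5],[12.52,-7.83,0,-13.7,0.5],[12.52,-7.83,0,-13.7,0.5],[12.52,-7.83,0,-13.7,0.5]]' 40; python3 rel.py -125 -275 200 90
```

```text
clock: 0.78
position: [0.3621, -0.3867, 0.2056]
ee_rot: [0.834, 0.552, -0.0, 0.0]
ft_force: [0.5, -0.7, 0.8]
grip_width: 0.496
clock 0.775 fence mm [-337.1 -452.1] z 205.6 yawf 61.93 F_f [ 0.45 -0.77] 0.81 gw 0.496 tilt [-0.e+00 -3.e-04 -1.e+00]
units [6.403 2.596 0.139] turn -4.678
```

```bash
python3 -m pendant '[[5.8,2.3,0.1,-4.5,0.5],[5.8,2.3,0.1,-4.5,0.5],[5.8,2.3,0.1,-4.5,0.5],[5.8,2.3,0.1,-4.5,0.5],[5.8,2.3,0.1,-4.5,0.5]]'; python3 -m pendant '[[0,0,0,0,0.5],[0,0,0,0,0.5]]' ; python3 rel.py -125 -275 80 90
python3 - <<'E'
from h import *
snap('wrist','w1')
E
```

```text
clock: 1.4
position: [0.5402, -0.206, 0.2012]
ee_rot: [0.681, 0.732, 0.001, -0.001]
ft_force: [-0.2, 0.4, -0.5]
grip_width: 0.5
clock: 1.65
position: [0.5367, -0.2133, 0.2015]
ee_rot: [0.685, 0.728, -0.0, 0.0]
ft_force: [-0.3, 0.1, -0.4]
grip_width: 0.497
clock 1.65 fence mm [-148.  -294.9] z 201.5 yawf 88.45 F_f [-0.34  0.15] -0.4 gw 0.497 tilt [-5.e-04 -6.e-04 -1.e+00]
units [0.514 0.562 3.037] turn -0.259
```

View pics/w1.png

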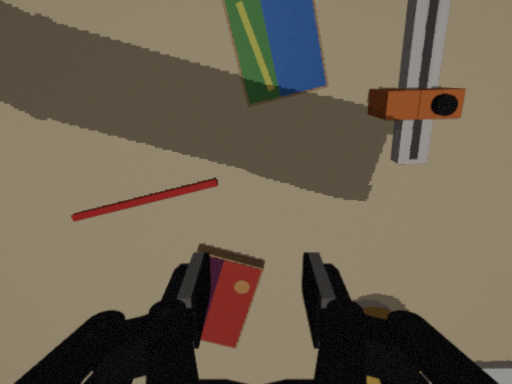

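The wrist view shows the panel's near end at (248,103)–(326,85), the strip's end at (393,162)–(428,162) and the stop at (415,103). I'll check these against my estimates.

Run:
```python
from fit import *
import json
cw=load('w1')[2]; FX=np.array([.658,.0935,.0885]); PX=np.array([.548,-.088,.311])
print('strip end pred',proj(cw,T(FX,[[0,-.3,.022],[.03,-.3,.022],[0,-.3,0]])).round(1))
print('panel pred',proj(cw,T(PX,[[-.04,-.06,.02],[.04,-.06,.02]])).round(1))
print('pencil',onz(cw,[(75,217),(216,182)],.008).round(3),'red',onz(cw,[(200,252),(262,265)],.02).round(3))
print('wrist panel',onz(cw,[(248,103),(326,85)],.02).round(4),T(PX,[[-.04,-.06,.02],[.04,-.06,.02]]).round(4))
```

```text
strip end pred [[399.6 164.4]
 [429.2 163.5]
 [391.7 159.5]]
panel pred [[251.  107.1]
 [331.3  85.8]]
pencil [[ 0.337 -0.291  0.008]
 [ 0.494 -0.24   0.008]] red [[ 0.479 -0.321  0.02 ]
 [ 0.551 -0.333  0.02 ]]
wrist panel [[ 0.5252 -0.1536  0.02  ]
 [ 0.5993 -0.1325  0.02  ]] [[ 0.5283 -0.1574  0.02  ]
 [ 0.6044 -0.1329  0.02  ]]
```

```bash
python3 -m pendant '[[0.5,0.56,1,-0.26,0.5],[0.5,0.56,2.5,-0.26,0.5],[0.5,0.56,4,-0.26,0.5],[0.5,0.56,4.7,-0.26,0.5],[0.5,0.56,4.7,-0.26,0.5]]'; python3 -m pendant '[[0,0,0,0,0.5],[0,0,0,0,0.5]]' ; python3 rel.py -125 -275 7 90
python3 - <<'E'
from h import *
snap('side','s1'); crop('s1',150,130,400,290,3,'s1c')
E
```

```text
clock: 2.33
position: [0.5565, -0.1909, 0.0117]
ee_rot: [0.675, 0.738, -0.001, -0.002]
ft_force: [0.9, 0.3, 0.5]
grip_width: 0.501
clock: 2.58
position: [0.5597, -0.191, 0.0155]
ee_rot: [0.674, 0.738, 0.0, 0.001]
ft_force: [-0.2, -0.3, -0.8]
grip_width: 0.496
clock 2.575 fence mm [-123.  -274.7] z 15.5 yawf 90.11 F_f [-0.23 -0.26] -0.81 gw 0.496 tilt [ 0.0028 -0.0013 -1.    ]
units [-0.006 -0.05   0.213] turn 0.019
```

View pics/s1c.png

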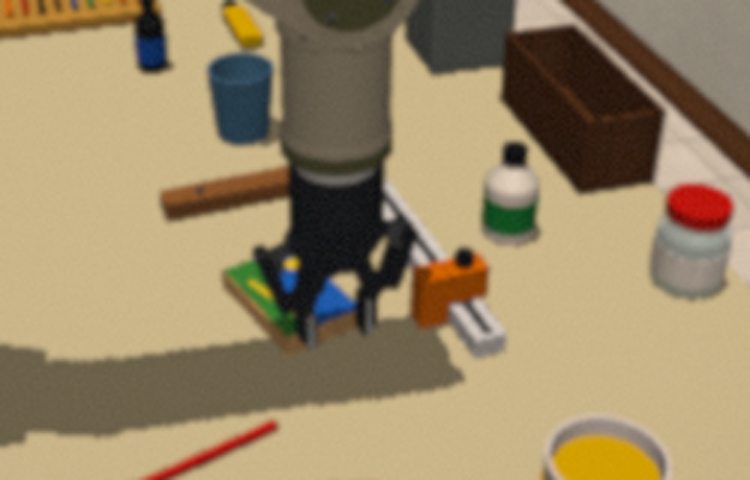

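```bash
python3 -m pendant '[[0,-0.05,0.15,0,0.5],[0,-0.05,0.25,0,0.5],[0.3,-0.05,0.25,0,0.5],[0.6,-0.05,0.25,0,0.5],[0.8,-0.05,0.25,0,0.5]]'; python3 rel.py -125 -275 5 90;  python3 -m pendant '[[0.2,0,0,0,0.5],[0.4,0,0,0,0.5],[0.6,0,0,0,0.5],[0.8,0,0,0,0.5],[1,0,0,0,0.5]]';python3 rel.py -125 -135 5 90
```

```text
clock: 3.25
position: [0.5538, -0.1571, 0.0038]
ee_rot: [0.674, 0.739, 0.0, 0.0]
ft_force: [-0.6, -0.1, 1.3]
grip_width: 0.502
clock 3.25 fence mm [-126.  -240.4] z 3.8 yawf 90.23 F_f [-0.6  -0.01] 1.34 gw 0.502 tilt [ 3.e-04  2.e-04 -1.e+00]
units [-0.865  0.02  -0.03 ] turn 0.038
clock: 3.88
position: [0.55, -0.1184, 0.0036]
ee_rot: [0.674, 0.739, -0.0, 0.0]
ft_force: [0.5, -0.1, -0.2]
grip_width: 0.497
clock 3.875 fence mm [-126.3 -201.5] z 3.6 yawf 90.14 F_f [ 0.45 -0.14] -0.18 gw 0.497 tilt [ 0.e+00 -1.e-04 -1.e+00]
units [ 1.663  0.037 -0.035] turn 0.023
```

Run:
```python
from h import *
snap('scene','s2'); crop('s2',180,130,320,265,5,'s2c')
snap('wrist','w2')
```

```text
(no output)
```

View pics/s2c.png

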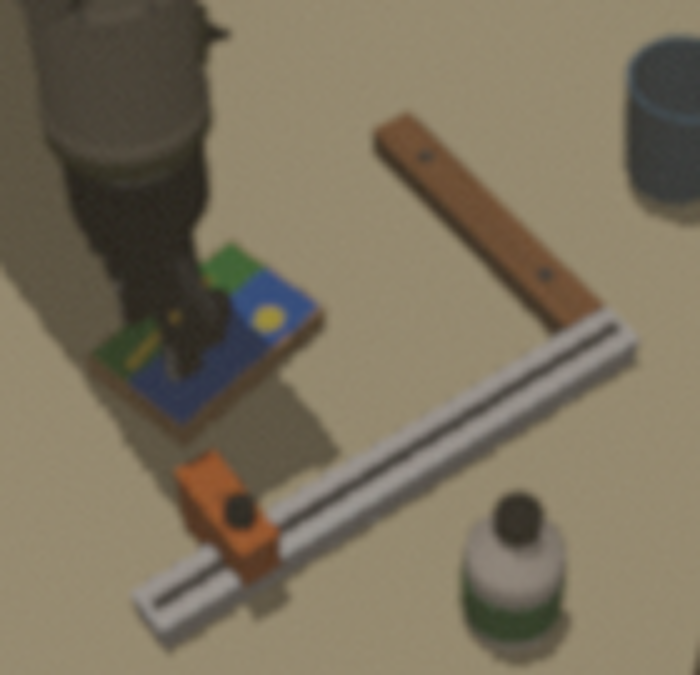

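View pics/w2.png

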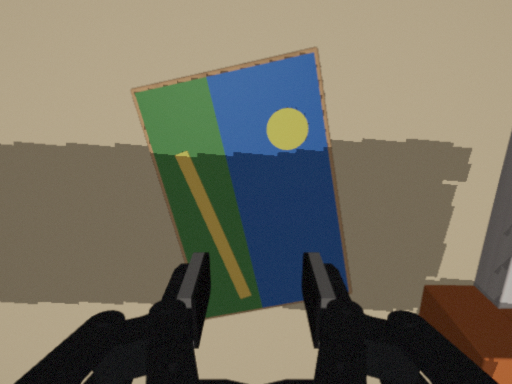

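Run:
```python
from fit import *
cw=load('w2')[2]; cs=load('s2')[2]
d=load('w2')[1]
print(manip.get_obs()['position'],cw['position'])
for z in(0,.02): print(onz(cw,[(200,256),(315,256)],z).round(3))
a,b=.04,.06
P=[(cw,pan([(-a,b),(a,b),(a,-b)]),np.array([(134,90),(317,48),(351,292)]))]
print(fit(P,[.55,-.08,.31]))
print('depth finger',d[250:330:10,200],d[200,240])
Pp=[(cs,pan([(-a,b),(a,b),(a,-b),(-a,-b)]),full([(232,245),(324,312),(182,425),(95,357)],180,130,5))]
print(fit(Pp,[.55,-.08,.31]))
```

```text
[ 0.55001818 -0.11764922  0.00365262] [ 0.541959   -0.03265174  0.17261931]
[[ 0.52  -0.13   0.   ]
 [ 0.584 -0.124  0.   ]]
[[ 0.522 -0.119  0.02 ]
 [ 0.579 -0.114  0.02 ]]
(array([ 0.54531667, -0.08850522,  0.2973762 ]), array([-4.8287269 , -0.15323295,  0.59774687, -0.26726178,  0.6598689 ,
        2.55290999]))
depth finger [0.16877942 0.14615971 0.13920842 0.13245356 0.13348612 0.13455403
 0.13317676 0.13216735] 0.16171254
(array([ 0.54982484, -0.08718846,  0.29190755]), array([ 0.23110898, -0.85829554,  0.84909182, -0.4341727 ,  0.00689116,
        1.64003769, -1.66662567, -0.00781079]))
```

Run:
```python
from fit import *
im,d,cw=load('w2')
for uv in [(195,262),(198,270),(203,265),(311,262),(308,265),(318,265),(190,280),(240,200)]:
    dd=d[uv[1],uv[0]]; P=np.array(cw['position'])+(ray(cw,[uv])*dd)@rot(cw).T; print(uv,dd.round(4),P.round(4))
cv2.imwrite('pics/w2d.png',cv2.resize(np.clip((d[230:384,130:380]-.08)/.12*255,0,255).astype(np.uint8),None,fx=3,fy=3))
```

```text
(195, 262) 0.144 [[ 0.5235 -0.1075  0.0455]]
(198, 270) 0.1381 [[ 0.5257 -0.1074  0.0517]]
(203, 265) 0.1426 [[ 0.5271 -0.1077  0.0471]]
(311, 262) 0.1449 [[ 0.5718 -0.1036  0.0447]]
(308, 265) 0.1417 [[ 0.57   -0.1033  0.0479]]
(318, 265) 0.1421 [[ 0.5742 -0.1031  0.0476]]
(190, 280) 0.1319 [[ 0.5237 -0.1079  0.0584]]
(240, 200) 0.1617 [[ 0.5397 -0.0876  0.0203]]
```

View pics/w2d.png

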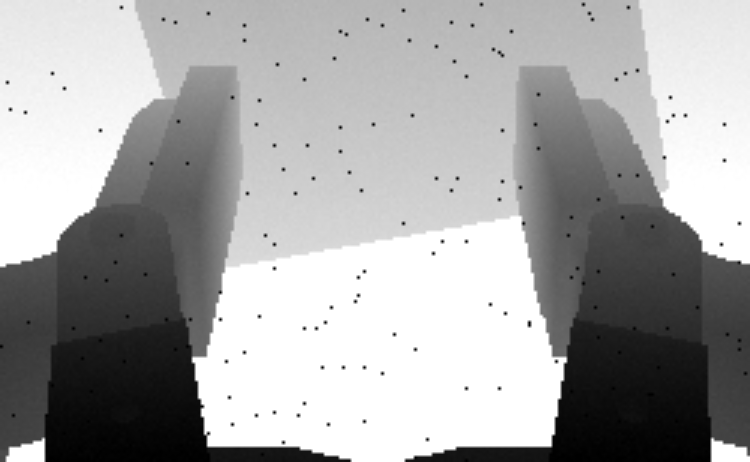

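Run:
```python
from fit import *
cd=load('s1')[2]; FX=[.658,.0935,.0885]
for z in (0,.005,.015,.03,.05):
    print(z,proj(cd,T(FX,[[-.123-.021,-.275,z],[-.123+.021,-.275,z]])).round(1), 'obs',full([(310,345),(368,332)],150,130,3))
crop('s1',225,200,295,260,8,'s1d')
im,d,cw=load('w2')
for r in range(246,272,2):
    P=np.array(cw['position'])+(ray(cw,[(198,r)])*d[r,198])@rot(cw).T; print(r,P.round(4))
```

```text
0 [[254.  256.4]
 [269.1 252.5]] obs [[253.         244.66666667]
 [272.33333333 240.33333333]]
0.005 [[253.9 254.9]
 [269.1 251.1]] obs [[253.         244.66666667]
 [272.33333333 240.33333333]]
0.015 [[253.9 252. ]
 [269.2 248.1]] obs [[253.         244.66666667]
 [272.33333333 240.33333333]]
0.03 [[253.9 247.5]
 [269.3 243.7]] obs [[253.         244.66666667]
 [272.33333333 240.33333333]]
0.05 [[253.8 241.4]
 [269.4 237.6]] obs [[253.         244.66666667]
 [272.33333333 240.33333333]]
246 [[ 0.5211 -0.1128  0.0214]]
248 [[ 0.5214 -0.1131  0.0229]]
250 [[ 0.5211 -0.1153  0.0208]]
252 [[ 0.5233 -0.1078  0.0364]]
254 [[ 0.5236 -0.1078  0.0382]]
256 [[ 0.5238 -0.108   0.0396]]
258 [[ 0.5239 -0.1086  0.0402]]
260 [[ 0.5243 -0.1084  0.0422]]
262 [[ 0.5247 -0.1076  0.0451]]
264 [[ 0.5249 -0.1076  0.0468]]
266 [[ 0.5252 -0.1074  0.0487]]
268 [[ 0.5254 -0.1079  0.0494]]
270 [[ 0.5257 -0.1074  0.0517]]
```

View pics/s1d.png

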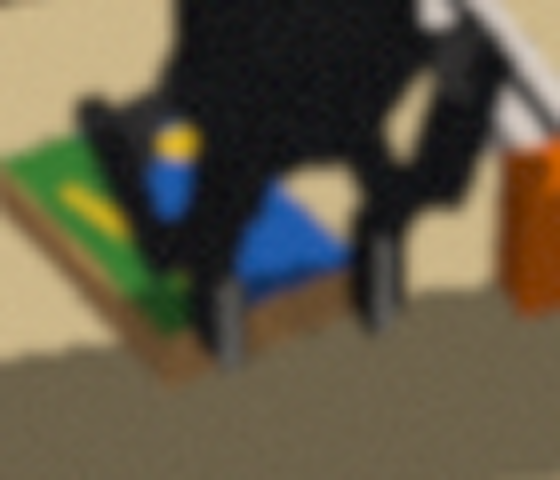

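The wrist and side views agree that the fingertips are about 25–33 mm above the reported TCP at half closure. They passed over the panel and it hasn't moved. I'll back off, lower in stages and check the tip height.

```bash
python3 -m pendant '[[-0.5,0,-0.2,0,0.5],[-1.0,0,-0.2,0,0.5],[-1.5,0,-0.2,0,0.5],[-1.85,0,-0.2,0,0.5],[-1.85,0,-0.2,0,0.5]]'; python3 -m pendant '[[0,0,0.2,0,0.5],[0,0,0.4,0,0.5],[0,0,0.5,0,0.5],[0,0,0.5,0,0.5]]'
cat > tip.py <<'E'
import sys; from fit import *
z0=manip.get_obs()['position']; im,d,cw=snap('wrist',sys.argv[1])
print('tcp',z0.round(4))
R=rot(cw)
vs,us=np.mgrid[150:384:1,100:420:2]; uv=np.c_[us.ravel(),vs.ravel()].astype(float); dd=d[vs,us].ravel()
P=np.array(cw['position'])+(ray(cw,uv)*dd[:,None])@R.T
# in tool plane
for col in (194,198,202,308,312,316,250,260):
    m=(uv[:,0]==col)&(dd>0)
    Q=P[m]; v=uv[m,1]
    k=np.where(np.abs(np.diff(dd[m]))>.006)[0]
    print(col,[(int(v[i+1]),Q[i].round(3).tolist(),Q[i+1].round(3).tolist()) for i in k][:2])
E
python3 tip.py w3; python3 rel.py -125 -275 -10 90
```

```text
clock: 4.6
position: [0.5565, -0.194, 0.0112]
ee_rot: [0.675, 0.738, -0.0, -0.0]
ft_force: [0.5, 0.2, 0.1]
grip_width: 0.5
clock: 5.1
position: [0.5565, -0.1922, -0.0089]
ee_rot: [0.674, 0.739, -0.0, -0.0]
ft_force: [-0.9, -1.0, 0.2]
grip_width: 0.498
tcp [ 0.5565 -0.1922 -0.0089]
194 [(192, [0.527, -0.156, 0.02], [0.523, -0.163, 0.001]), (252, [0.525, -0.195, 0.001], [0.528, -0.184, 0.023])]
198 [(191, [0.528, -0.155, 0.021], [0.525, -0.163, 0.001]), (252, [0.527, -0.195, 0.0], [0.53, -0.183, 0.024])]
202 [(190, [0.53, -0.155, 0.021], [0.527, -0.162, 0.0]), (252, [0.529, -0.195, -0.0], [0.531, -0.184, 0.022])]
308 [(169, [0.574, -0.142, 0.02], [0.577, -0.147, 0.001]), (252, [0.583, -0.19, 0.001], [0.578, -0.179, 0.024])]
312 [(168, [0.575, -0.141, 0.02], [0.579, -0.146, 0.0]), (252, [0.585, -0.189, 0.001], [0.58, -0.179, 0.023])]
316 [(167, [0.577, -0.14, 0.021], [0.581, -0.145, 0.001]), (252, [0.587, -0.189, 0.001], [0.582, -0.179, 0.022])]
250 [(181, [0.55, -0.149, 0.02], [0.55, -0.155, 0.001])]
260 [(179, [0.554, -0.148, 0.02], [0.555, -0.153, 0.002])]
clock 5.15 fence mm [-126.1 -275.8] z -8.5 yawf 90.16 F_f [-0.3   0.09] 0.67 gw 0.501 tilt [-2.e-04  1.e-04 -1.e+00]
units [0.019 0.028 0.038] turn 0.027
```

View pics/w3.png

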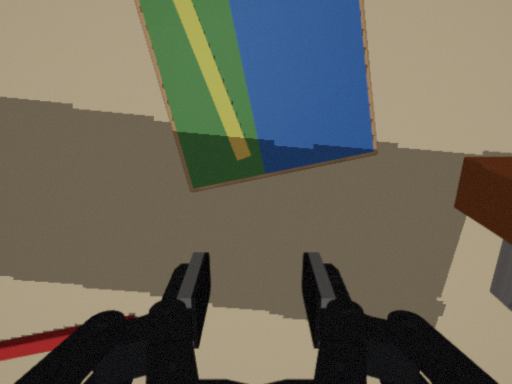

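```bash
python3 -m pendant '[[0,0.03,0.2,0,0.5],[0,0.03,0.36,0,0.5],[0,0.03,0.36,0,0.5],[0,0.03,0.36,0,0.5]]';  python3 tip.py w4; python3 rel.py -125 -275 -23 90
```

```text
clock: 5.65
position: [0.558, -0.1925, -0.0228]
ee_rot: [0.674, 0.739, -0.0, 0.0]
ft_force: [0.4, 0.1, 0.2]
grip_width: 0.501
tcp [ 0.558  -0.1925 -0.0228]
194 [(200, [0.53, -0.155, 0.02], [0.527, -0.163, 0.0]), (252, [0.528, -0.188, 0.001], [0.529, -0.184, 0.009])]
198 [(199, [0.532, -0.154, 0.022], [0.529, -0.162, 0.0]), (252, [0.53, -0.188, 0.0], [0.531, -0.184, 0.009])]
202 [(199, [0.533, -0.154, 0.02], [0.531, -0.162, 0.0]), (252, [0.532, -0.188, 0.001], [0.533, -0.183, 0.009])]
308 [(177, [0.573, -0.142, 0.02], [0.577, -0.147, 0.001]), (252, [0.582, -0.183, 0.001], [0.58, -0.179, 0.009])]
312 [(176, [0.574, -0.141, 0.021], [0.578, -0.147, 0.001]), (252, [0.583, -0.182, 0.002], [0.582, -0.179, 0.009])]
316 [(175, [0.576, -0.141, 0.02], [0.58, -0.146, 0.001]), (252, [0.585, -0.183, 0.001], [0.583, -0.179, 0.009])]
250 [(189, [0.552, -0.148, 0.02], [0.552, -0.155, -0.0])]
260 [(187, [0.555, -0.147, 0.019], [0.556, -0.154, 0.001])]
clock 5.7 fence mm [-124.8 -276. ] z -22.6 yawf 90.15 F_f [-0.61 -0.3 ] -0.19 gw 0.498 tilt [ 3.e-04 -1.e-04 -1.e+00]
units [ 0.026 -0.005  0.009] turn 0.024
```

```bash
python3 -m pendant '[[0.3,0,0,0,0.5],[0.6,0,0,0,0.5],[0.8,0,0,0,0.5],[1.0,0,0,0,0.5],[1.2,0,0,0,0.5]]'; python3 -m pendant '[[0.2,0,0,0,0.5],[0.4,0,0,0,0.5],[0.6,0,0,0,0.5],[0.8,0,0,0,0.5],[0.8,0,0,0,0.5]]';  python3 rel.py -125 -131 -23 90; python3 tip.py w5
```

```text
clock: 6.32
position: [0.5535, -0.1444, -0.0227]
ee_rot: [0.674, 0.738, -0.0, 0.0]
ft_force: [-0.6, -0.9, 1.0]
grip_width: 0.498
clock: 6.95
position: [0.5507, -0.1117, -0.0228]
ee_rot: [0.674, 0.739, 0.0, -0.0]
ft_force: [0.4, -0.6, -0.8]
grip_width: 0.499
clock 6.95 fence mm [-125.  -194.9] z -22.8 yawf 90.22 F_f [ 0.38 -0.66] -0.83 gw 0.499 tilt [-0.e+00  5.e-04 -1.e+00]
units [1.597 0.007 0.005] turn 0.036
tcp [ 0.5507 -0.1117 -0.0228]
194 [(349, [0.529, -0.124, 0.043], [0.523, -0.166, -0.0]), (351, [0.523, -0.166, -0.0], [0.533, -0.096, 0.074])]
198 [(349, [0.53, -0.124, 0.043], [0.525, -0.164, 0.001]), (375, [0.526, -0.181, 0.001], [0.535, -0.095, 0.082])]
202 [(331, [0.53, -0.124, 0.033], [0.527, -0.152, 0.001]), (379, [0.528, -0.184, 0.001], [0.536, -0.102, 0.077])]
308 [(327, [0.573, -0.12, 0.031], [0.58, -0.145, 0.001]), (379, [0.585, -0.178, 0.001], [0.563, -0.1, 0.076])]
312 [(341, [0.573, -0.121, 0.038], [0.584, -0.154, 0.0]), (379, [0.587, -0.178, 0.001], [0.564, -0.1, 0.076])]
316 [(349, [0.574, -0.12, 0.044], [0.586, -0.158, 0.001]), (363, [0.588, -0.167, 0.001], [0.564, -0.092, 0.079])]
250 [(262, [0.547, -0.099, 0.021], [0.548, -0.111, 0.001])]
260 [(262, [0.551, -0.098, 0.022], [0.552, -0.11, 0.001])]
```

View pics/w5.png

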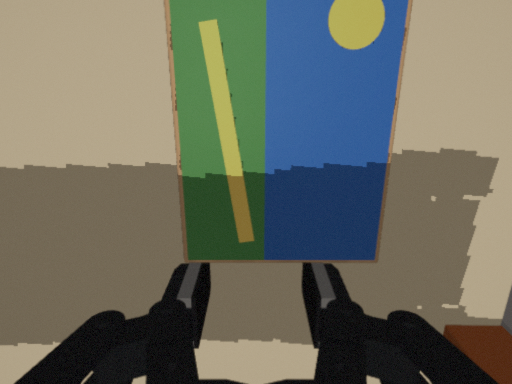

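The panel is now square against both fingers: its near edge is level at row 262, spanning columns 188 to 378. Continuing.

```bash
python3 -m pendant '[[0.25,0,0,0,0.5],[0.5,0,0,0,0.5],[0.75,0,0,0,0.5],[1.0,0,0,0,0.5],[1.2,0,0,0,0.5]]'; python3 -m pendant '[[0.1,0,0,0,0.5],[0.2,0,0,0,0.5],[0.3,0,0,0,0.5],[0.3,0,0,0,0.5]]';  python3 rel.py -125 -131 -23 90;  python3 -m pendant '[[0.05,0,0,0,0.5],[0.1,0,0,0,0.5],[0.1,0,0,0,0.5]]';  python3 rel.py -125 -131 -23 90;python3 -m pendant '[[0.05,0,0,0,0.5],[0.05,0,0,0,0.5]]';  python3 rel.py -125 -131 -23 90
```

```text
clock: 7.62
position: [0.5462, -0.0641, -0.0228]
ee_rot: [0.674, 0.739, 0.0, 0.0]
ft_force: [0.6, -1.0, -0.7]
grip_width: 0.5
clock: 8.12
position: [0.5452, -0.0527, -0.0228]
ee_rot: [0.674, 0.739, 0.0, -0.0]
ft_force: [0.5, -0.4, 0.1]
grip_width: 0.5
clock 8.125 fence mm [-125.2 -135.6] z -22.8 yawf 90.17 F_f [ 0.45 -0.43] 0.05 gw 0.5 tilt [ 1.e-04  2.e-04 -1.e+00]
units [0.115 0.006 0.006] turn 0.028
clock: 8.5
position: [0.5449, -0.0488, -0.0228]
ee_rot: [0.674, 0.739, 0.0, -0.0]
ft_force: [-1.0, -0.4, 0.6]
grip_width: 0.498
clock 8.5 fence mm [-125.3 -131.8] z -22.8 yawf 90.15 F_f [-1.07 -0.29] 0.57 gw 0.498 tilt [ 0.e+00  1.e-04 -1.e+00]
units [0.019 0.007 0.005] turn 0.026
clock: 8.75
position: [0.5446, -0.0473, -0.0228]
ee_rot: [0.674, 0.738, -0.0, 0.0]
ft_force: [-0.4, -1.1, 0.5]
grip_width: 0.501
clock 8.75 fence mm [-125.4 -130.2] z -22.8 yawf 90.14 F_f [-0.51 -1.08] 0.52 gw 0.501 tilt [-1.e-04 -3.e-04 -1.e+00]
units [-0.021  0.01   0.005] turn 0.023
```

No wall contact yet. Let me look.

Run:
```python
from h import *
snap('wrist','w6');snap('side','s6'); snap('scene','q6'); crop('s6',195,150,345,260,5,'s6c'); crop('q6',180,130,320,265,5,'q6c')
```

```text
(no output)
```

View pics/w6.png

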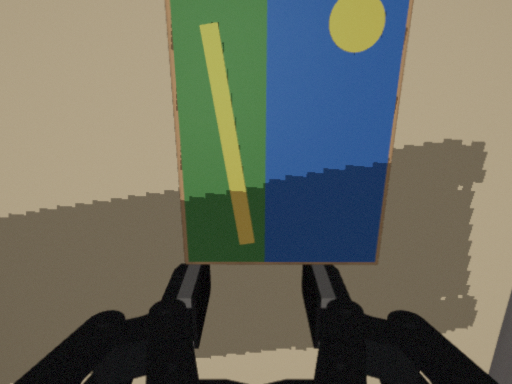

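View pics/s6c.png

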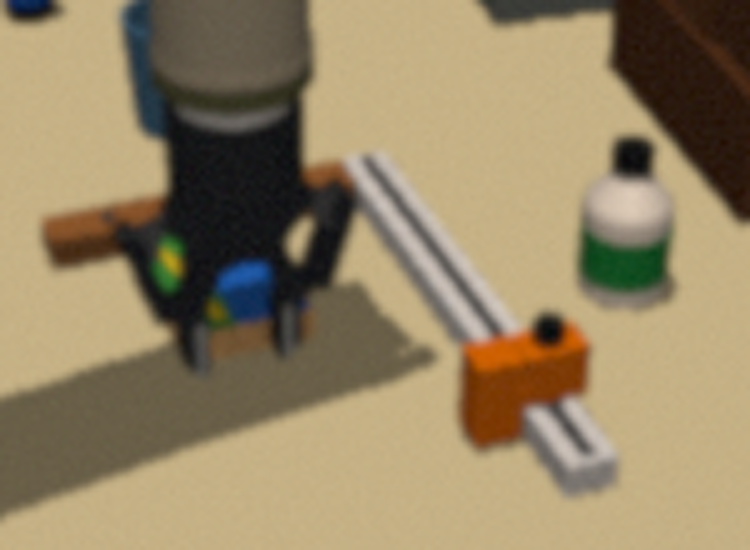

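View pics/q6c.png

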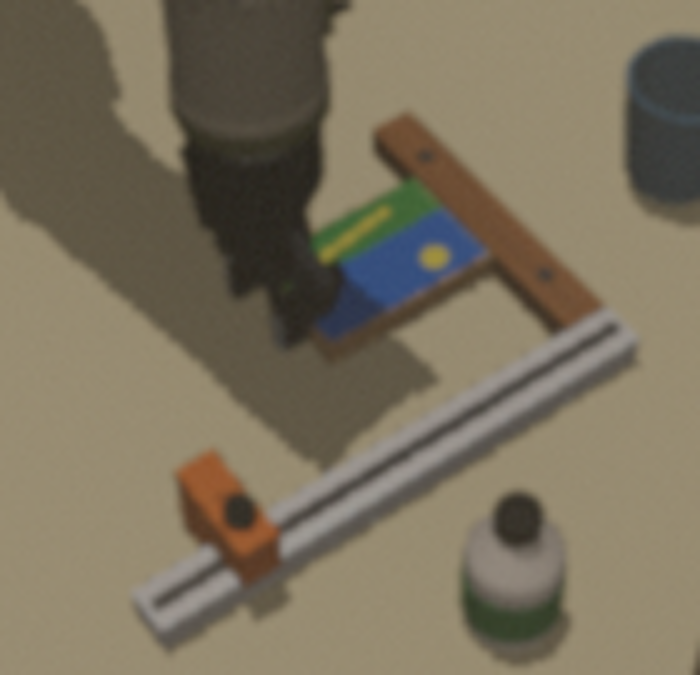

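The scene crop shows the panel's end almost at the side strip, with a gap of a few mm. I'll creep on until the force rises.

```bash
for i in 1; do python3 -m pendant '[[0.05,0,0,0,0.5],[0.05,0,0,0,0.5]]'; done; python3 rel.py;python3 -m pendant '[[0.05,0,0,0,0.5],[0.05,0,0,0,0.5]]'; python3 rel.py;python3 -m pendant '[[0.03,0,0,0,0.5],[0.03,0,0,0,0.5]]'; python3 rel.py
```

```text
clock: 9.15
position: [0.5444, -0.0472, -0.0228]
ee_rot: [0.675, 0.738, -0.001, 0.001]
ft_force: [-1.0, -8.2, 1.7]
grip_width: 0.501
clock 9.15 fence mm [-125.6 -130.1] z -22.8 yawf 90.05 F_f [-1.75 -8.05] 1.75 gw 0.501 tilt [-3.0e-04 -2.3e-03 -1.0e+00]
clock: 9.4
position: [0.5442, -0.0472, -0.0227]
ee_rot: [0.675, 0.737, -0.002, 0.001]
ft_force: [-0.7, -13.3, 1.4]
grip_width: 0.497
clock 9.4 fence mm [-125.8 -130.1] z -22.7 yawf 89.96 F_f [ -1.85 -13.23] 1.35 gw 0.497 tilt [-4.0e-04 -4.3e-03 -1.0e+00]
clock: 9.65
position: [0.5441, -0.0471, -0.0228]
ee_rot: [0.676, 0.737, -0.002, 0.002]
ft_force: [-1.1, -18.0, 1.1]
grip_width: 0.501
clock 9.65 fence mm [-125.9 -130. ] z -22.8 yawf 89.91 F_f [ -2.65 -17.83] 1.07 gw 0.501 tilt [-4.0e-04 -5.4e-03 -1.0e+00]
```

```bash
python3 -m pendant '[[-0.4,0,0,0,0.5],[-0.8,0,0,0,0.5],[-0.8,0,-1.2,0,0.5],[-0.8,0,-2.2,0,0.5],[-0.8,0,-2.2,0,0.5]]'; python3 -m pendant '[[0,0,0,1.5,0.5],[0,0,0,3,0.5],[0,0,0,4.5,0.5],[0,0,0,6,0.5],[0,0,0,7.5,0.5]]';python3 -m pendant '[[0,0,0,1.5,0.5],[0,0,0,3,0.5],[0,0,0,4.5,0.5],[0,0,0,6,0.5],[0,0,0,7.5,0.5]]';python3 -m pendant '[[0,0,0,0,0.5],[0,0,0,0,0.5]]'; python3 rel.py -190 -60 40 0
```

```text
clock: 10.28
position: [0.5495, -0.0742, 0.0683]
ee_rot: [0.674, 0.738, 0.002, 0.002]
ft_force: [-0.2, -0.1, -1.1]
grip_width: 0.498
clock: 10.9
position: [0.5466, -0.0739, 0.0641]
ee_rot: [0.907, 0.422, -0.001, -0.0]
ft_force: [0.0, -0.7, 0.1]
grip_width: 0.504
clock: 11.52
position: [0.5465, -0.0739, 0.064]
ee_rot: [0.999, 0.043, -0.001, -0.0]
ft_force: [0.5, 0.1, -0.4]
grip_width: 0.5
clock: 11.78
position: [0.5469, -0.0738, 0.0647]
ee_rot: [0.999, 0.047, -0.0, -0.0]
ft_force: [0.4, -0.1, 0.8]
grip_width: 0.497
clock 11.775 fence mm [-125.5 -156.8] z 64.7 yawf 0.35 F_f [ 0.34 -0.14] 0.82 gw 0.497 tilt [-7.e-04  1.e-04 -1.e+00]
units [-1.597 -2.43   0.618] turn 0.058
```

```bash
python3 -m pendant '[[-0.8,-1.2,0,0.06,0.5],[-1.6,-2.43,0,0.06,0.5],[-1.6,-2.43,0,0.06,0.5],[-1.6,-2.43,0.6,0.06,0.5],[-1.6,-2.43,0.6,0.06,0.5]]';python3 -m pendant '[[0,0,0,0,0.5],[0,0,0,0,0.5]]'; python3 rel.py -190 -60 -23 0
python3 - <<'E'
from h import *
snap('wrist','w7')
E
```

```text
clock: 12.4
position: [0.4736, 0.0166, 0.04]
ee_rot: [0.999, 0.043, -0.001, -0.0]
ft_force: [-0.5, -0.1, -0.3]
grip_width: 0.499
clock: 12.65
position: [0.4752, 0.017, 0.0419]
ee_rot: [0.999, 0.042, 0.001, 0.0]
ft_force: [0.6, -0.3, -0.7]
grip_width: 0.499
clock 12.65 fence mm [-188.8  -60. ] z 41.9 yawf -0.21 F_f [ 0.56 -0.39] -0.74 gw 0.499 tilt [ 1.1e-03 -1.0e-04 -1.0e+00]
units [-3.100e-02 -1.000e-03  1.622e+00] turn -0.036
```

View pics/w7.png

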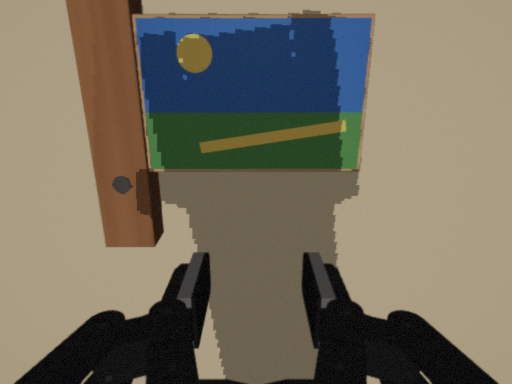

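The wrist view shows the panel flush with the wooden strip along (140–150, 15–170), with its near edge level at row 170. I'll lower and push in +x.

```bash
python3 -m pendant '[[0,0,0.8,0,0.5],[0,0,1.4,0,0.5],[0,0,1.62,0,0.5],[0,0,1.62,0,0.5],[0,0,1.62,0,0.5]]';python3 rel.py; python3 -m pendant '[[0.25,0,0,0,0.5],[0.5,0,0,0,0.5],[0.75,0,0,0,0.5],[1.0,0,0,0,0.5],[1.25,0,0,0,0.5]]';python3 -m pendant '[[0.2,0,0,0,0.5],[0.4,0,0,0,0.5],[0.6,0,0,0,0.5],[0.75,0,0,0,0.5],[0.9,0,0,0,0.5]]'; python3 rel.py -91 -60 -23 0
```

```text
clock: 13.32
position: [0.4754, 0.0173, -0.0226]
ee_rot: [0.999, 0.042, 0.001, 0.0]
ft_force: [0.4, 0.3, 0.1]
grip_width: 0.498
clock 13.325 fence mm [-188.6  -59.8] z -22.6 yawf -0.22 F_f [0.45 0.26] 0.06 gw 0.498 tilt [ 1.6e-03 -1.0e-04 -1.0e+00]
clock: 13.95
position: [0.525, 0.0215, -0.0237]
ee_rot: [0.999, 0.042, -0.0, 0.0]
ft_force: [-0.9, 0.1, 1.9]
grip_width: 0.501
clock: 14.58
position: [0.5606, 0.0245, -0.0236]
ee_rot: [0.999, 0.042, -0.0, 0.0]
ft_force: [-1.3, -0.6, -0.9]
grip_width: 0.499
clock 14.575 fence mm [-103.1  -60.1] z -23.6 yawf -0.22 F_f [-1.32 -0.44] -0.91 gw 0.499 tilt [-0.e+00 -1.e-04 -1.e+00]
units [ 0.303 -0.004 -0.015] turn -0.036
```

```bash
python3 -m pendant '[[0.08,0,0,0,0.5],[0.16,0,0,0,0.5],[0.2,0,0,0,0.5],[0.2,0,0,0,0.5]]';python3 rel.py; python3 -m pendant '[[0.05,0,0,0,0.5],[0.05,0,0,0,0.5]]';python3 rel.py;python3 -m pendant '[[0.05,0,0,0,0.5],[0.05,0,0,0,0.5]]'; python3 rel.py
```

```text
clock: 15.08
position: [0.5685, 0.0252, -0.0235]
ee_rot: [0.999, 0.042, 0.0, 0.0]
ft_force: [0.1, 0.1, -0.5]
grip_width: 0.501
clock 15.075 fence mm [-95.2 -60.1] z -23.5 yawf -0.22 F_f [0.06 0.08] -0.54 gw 0.501 tilt [ 5.e-04 -0.e+00 -1.e+00]
clock: 15.32
position: [0.5704, 0.0253, -0.0236]
ee_rot: [0.999, 0.042, 0.0, 0.0]
ft_force: [-0.3, 0.1, -0.4]
grip_width: 0.5
clock 15.325 fence mm [-93.3 -60.2] z -23.6 yawf -0.22 F_f [-0.33  0.13] -0.44 gw 0.5 tilt [ 3.e-04 -0.e+00 -1.e+00]
clock: 15.58
position: [0.5706, 0.0253, -0.024]
ee_rot: [0.999, 0.042, -0.002, 0.0]
ft_force: [-7.5, -1.8, 6.7]
grip_width: 0.5
clock 15.575 fence mm [-93.1 -60.2] z -24.0 yawf -0.21 F_f [-7.6  -1.09] 6.67 gw 0.5 tilt [-3.4e-03 -7.0e-04 -1.0e+00]
```

```bash
python3 -m pendant '[[0.05,0,-0.02,0,0.5],[0.05,0,-0.02,0,0.5]]';python3 rel.py
python3 - <<'E'
from h import *
snap('wrist','w8');snap('side','s8'); snap('scene','q8'); crop('s8',195,150,345,260,5,'s8c'); crop('q8',200,130,320,245,6,'q8c')
E
```

```text
clock: 15.82
position: [0.5705, 0.0252, -0.0239]
ee_rot: [0.999, 0.042, -0.004, 0.0]
ft_force: [-13.6, -1.0, 7.5]
grip_width: 0.499
clock 15.825 fence mm [-93.1 -60.3] z -23.9 yawf -0.21 F_f [-13.6    0.22] 7.48 gw 0.499 tilt [-0.0074 -0.0013 -1.    ]
```

View pics/w8.png

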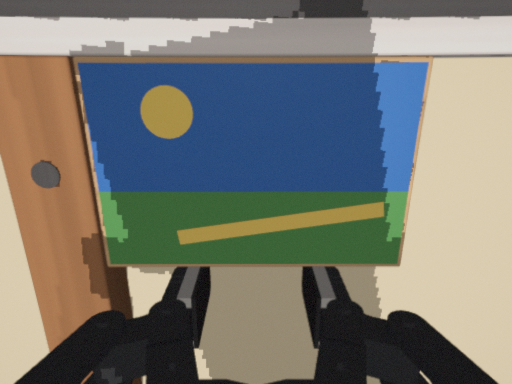

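View pics/s8c.png

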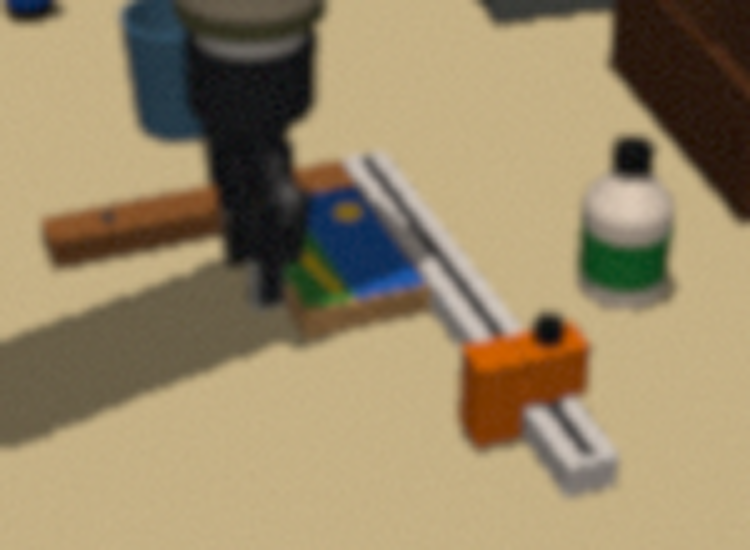

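View pics/q8c.png

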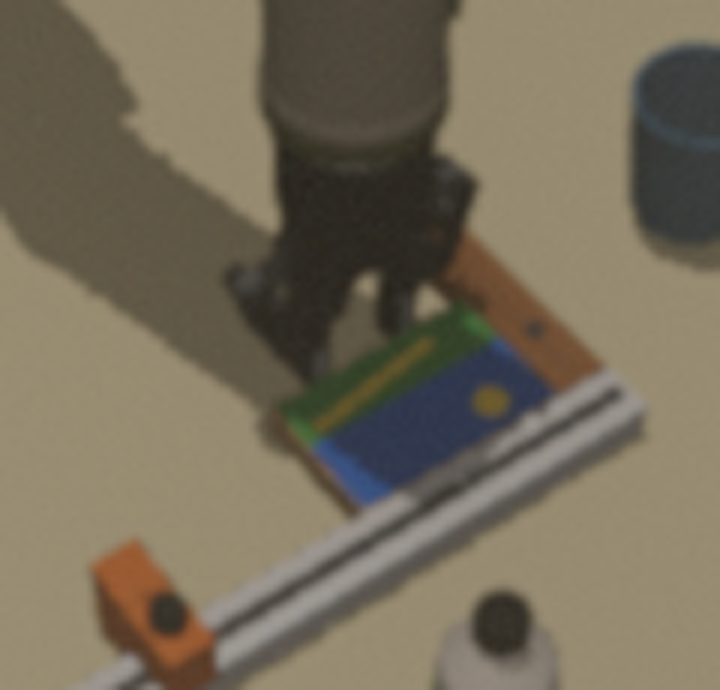

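The panel looks flush with both strips. The force rose at x = -93 mm, and the far edge is level against the strip at row 57. Next I'll back off, lift, turn, shut the fingers and go to the stop.

```bash
python3 -m pendant '[[-0.4,0,0,0,0.5],[-0.8,0,0,0,0.5],[-0.8,0,-1.2,0,0.5],[-0.8,0,-2.6,0,0.5],[-0.8,0,-3.6,0,0.5]]'; python3 -m pendant '[[0,1.5,0,-1.5,1],[0,3,0,-3,1],[0,4.5,0,-4.5,1],[0,5.8,0,-6,1],[0,5.8,0,-7.5,1]]';python3 -m pendant '[[0,0,0,-1.5,1],[0,0,0,-3,1],[0,0,0,-4.5,1],[0,0,0,-6,1],[0,0,0,-7.5,1]]';python3 -m pendant '[[0,0,0,0,1],[0,0,0,0,1]]'; python3 rel.py 0 -300 100 90
python3 - <<'E'
from h import *
snap('wrist','w9');snap('side','s9'); snap('scene','q9'); crop('s9',195,150,345,260,5,'s9c'); crop('q9',200,130,320,245,6,'q9c')
E
```

```text
clock: 16.6
position: [0.5431, 0.0231, 0.1239]
ee_rot: [0.999, 0.042, 0.001, 0.0]
ft_force: [-0.3, 0.9, -0.1]
grip_width: 0.505
clock: 17.23
position: [0.5611, -0.214, 0.1208]
ee_rot: [0.907, 0.42, -0.001, 0.001]
ft_force: [0.2, 0.9, 0.1]
grip_width: 0.001
clock: 17.85
position: [0.5621, -0.2083, 0.1213]
ee_rot: [0.675, 0.738, 0.0, 0.0]
ft_force: [0.3, -0.1, 1.0]
grip_width: -0.003
clock: 18.1
position: [0.562, -0.2083, 0.1212]
ee_rot: [0.678, 0.735, 0.0, 0.0]
ft_force: [-0.0, -0.1, -0.2]
grip_width: 0.001
clock 18.1 fence mm [-122.3 -292.1] z 121.2 yawf 89.58 F_f [-0.02 -0.13] -0.24 gw 0.001 tilt [ 2.e-04 -1.e-04 -1.e+00]
units [-0.175  3.059  0.532] turn -0.07
```

View pics/w9.png

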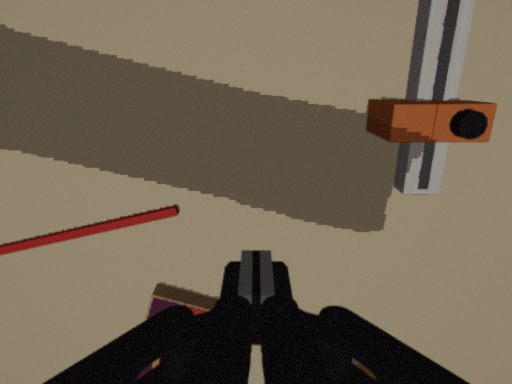

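View pics/q9c.png

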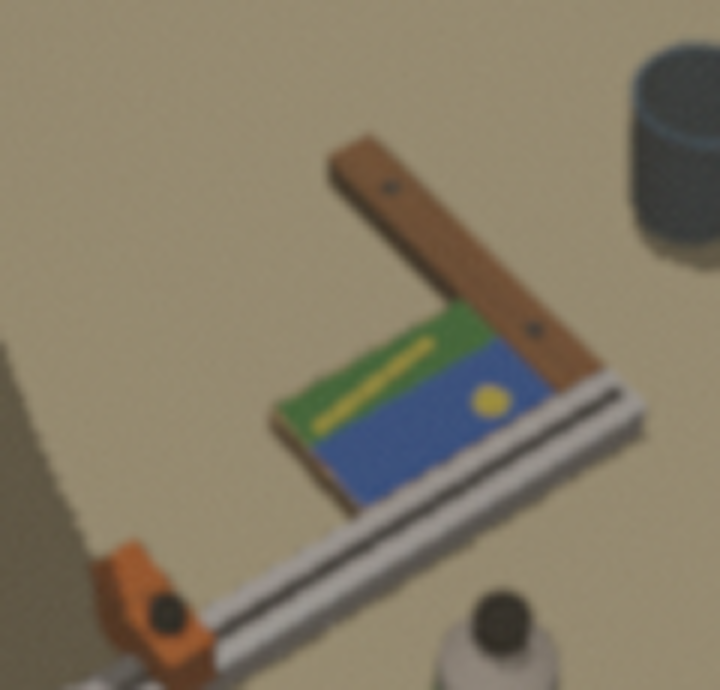

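View pics/s9c.png

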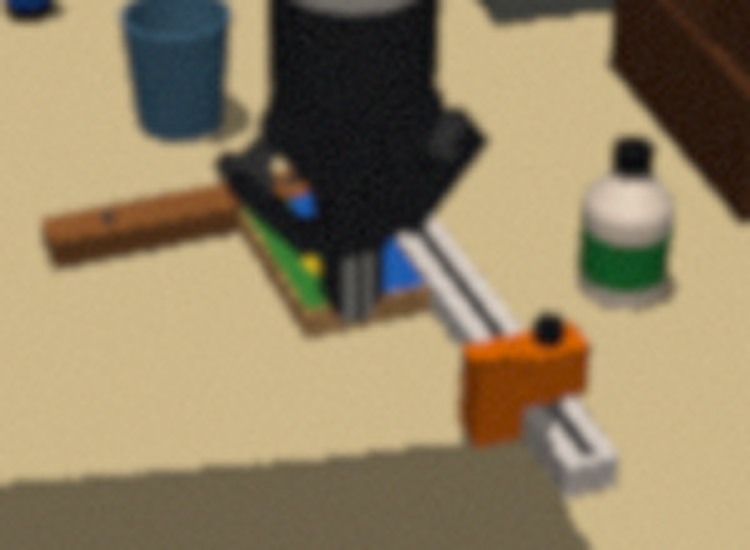

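Run:
```python
from fit import *
im,d,cw=load('w9'); o=manip.get_obs()['position']
for u in(246,266):
  for r in(250,252,254,258):
    P=np.array(cw['position'])+(ray(cw,[(u,r)])*d[r,u])@rot(cw).T; print(u,r,(P-o).round(4))
FX=np.array([.658,.0935,.0885])
# fence strip end & stop via wrist
w=onz(cw,[(401,193),(441,193)],.022); c,s=np.cos(FX[2]),np.sin(FX[2])
print('strip end f',[( (c*(a[0]-FX[0])+s*(a[1]-FX[1])),(-s*(a[0]-FX[0])+c*(a[1]-FX[1]))) for a in w])
w=onz(cw,[(393,141),(489,141)],.058)
print('stop outer',[( (c*(a[0]-FX[0])+s*(a[1]-FX[1])),(-s*(a[0]-FX[0])+c*(a[1]-FX[1]))) for a in w])
```

```text
246 250 [[-0.0055  0.0107  0.03  ]]
246 252 [[-0.0055  0.0107  0.0318]]
246 254 [[-0.0054  0.0108  0.0339]]
246 258 [[-0.0053  0.0106  0.037 ]]
266 250 [[0.0034 0.0118 0.0307]]
266 252 [[0.0033 0.0119 0.0327]]
266 254 [[0.0033 0.0117 0.0342]]
266 258 [[0.0032 0.0117 0.0377]]
strip end f [(np.float64(-0.003934093798219358), np.float64(-0.29821296362256094)), (np.float64(0.028356726891168613), np.float64(-0.2984810063637785))]
stop outer [(np.float64(-0.029938327133880883), np.float64(-0.2490727151494358)), (np.float64(0.033597528425484705), np.float64(-0.2498249181046639))]
```

```bash
python3 -m pendant '[[0.1,1.5,0,-0.07,1],[0.15,3.0,0,-0.07,1],[0.15,3.0,0,-0.07,1],[0.15,3.0,1,-0.07,1],[0.15,3.0,1.5,-0.07,1]]'; python3 -m pendant '[[0,0,0,0,1],[0,0,0,0,1]]'; python3 rel.py -2 -285 6 90
python3 - <<'E'
from h import *
snap('wrist','w10')
E
```

```text
clock: 18.88
position: [0.6794, -0.1923, 0.0591]
ee_rot: [0.674, 0.739, -0.001, -0.001]
ft_force: [-0.7, 0.0, 0.4]
grip_width: 0.001
clock: 19.12
position: [0.6816, -0.1924, 0.0629]
ee_rot: [0.674, 0.739, 0.0, 0.001]
ft_force: [1.2, -0.1, 0.4]
grip_width: 0.002
clock 19.125 fence mm [  -1.8 -286.9] z 62.9 yawf 90.17 F_f [ 1.22 -0.2 ] 0.4 gw 0.002 tilt [ 1.8e-03 -6.0e-04 -1.0e+00]
units [ 0.048 -0.007  1.422] turn 0.029
```

View pics/w10.png

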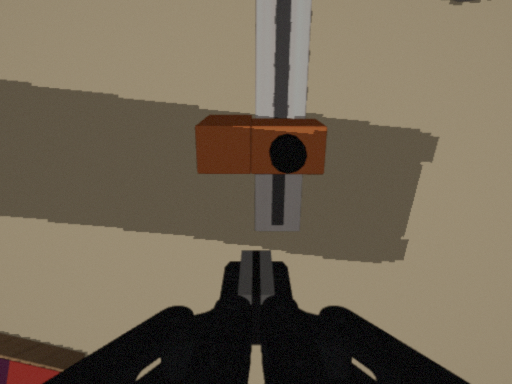

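```bash
python3 -m pendant '[[0,0,0.7,0,1],[0,0,1.2,0,1],[0,0,1.42,0,1],[0,0,1.42,0,1],[0,0,1.42,0,1]]'; python3 rel.py; python3 -m pendant '[[0.2,0,0,0,1],[0.4,0,0,0,1],[0.6,0,0,0,1],[0.8,0,0,0,1],[1.0,0,0,0,1]]'; python3 -m pendant '[[0.2,0,0,0,1],[0.4,0,0,0,1],[0.6,0,0,0,1],[0.7,0,0,0,1],[0.7,0,0,0,1]]';python3 rel.py -2 -156 6 90
python3 - <<'E'
from h import *
snap('wrist','w11')
E
```

```text
clock: 19.8
position: [0.6817, -0.1922, 0.0054]
ee_rot: [0.674, 0.739, 0.0, 0.001]
ft_force: [-0.1, 0.4, -0.1]
grip_width: 0.007
clock 19.8 fence mm [  -1.7 -286.7] z 5.4 yawf 90.2 F_f [-0.11  0.43] -0.11 gw 0.007 tilt [ 1.4e-03 -3.0e-04 -1.0e+00]
clock: 20.42
position: [0.6775, -0.1521, 0.0047]
ee_rot: [0.674, 0.739, 0.0, 0.0]
ft_force: [2.4, -2.5, 1.3]
grip_width: 0.002
clock: 21.05
position: [0.6745, -0.1237, 0.0043]
ee_rot: [0.674, 0.739, -0.0, -0.0]
ft_force: [0.4, 0.8, 0.1]
grip_width: 0.001
clock 21.05 fence mm [  -2.7 -217.8] z 4.3 yawf 90.24 F_f [0.47 0.74] 0.06 gw 0.001 tilt [-5.e-04  4.e-04 -1.e+00]
units [ 1.544  0.024 -0.042] turn 0.039
```

View pics/w11.png

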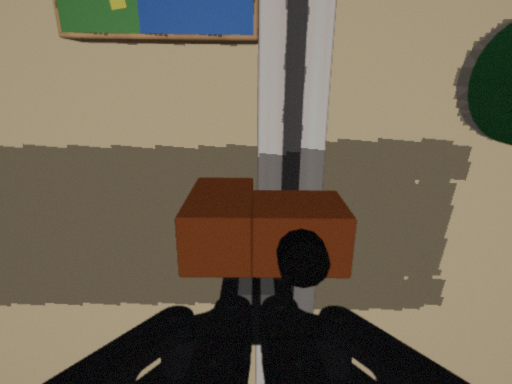

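The stop is moving with the fingers, and the panel's free end is parallel to it at row 40.

```bash
python3 -m pendant '[[0.2,0,0,0,1],[0.4,0,0,0,1],[0.6,0,0,0,1],[0.8,0,0,0,1],[0.95,0,0,0,1]]'; python3 -m pendant '[[0.1,0,0,0,1],[0.2,0,0,0,1],[0.3,0,0,0,1],[0.4,0,0,0,1],[0.4,0,0,0,1]]';python3 rel.py -2 -156 6 90; python3 -m pendant '[[0.05,0,0,0,1],[0.1,0,0,0,1],[0.1,0,0,0,1]]';python3 rel.py
python3 - <<'E'
from h import *
snap('wrist','w12')
E
```

```text
clock: 21.72
position: [0.6712, -0.0857, 0.0044]
ee_rot: [0.674, 0.739, -0.0, -0.0]
ft_force: [-0.1, -2.4, -1.0]
grip_width: -0.002
clock: 22.35
position: [0.6699, -0.0698, 0.0046]
ee_rot: [0.674, 0.739, 0.0, -0.0]
ft_force: [-0.2, -0.1, 1.0]
grip_width: -0.003
clock 22.35 fence mm [  -2.6 -163.7] z 4.6 yawf 90.24 F_f [-0.22 -0.11] 1.01 gw -0.003 tilt [ 3.e-04  5.e-04 -1.e+00]
units [ 0.193  0.015 -0.036] turn 0.04
clock: 22.72
position: [0.6695, -0.0663, 0.0045]
ee_rot: [0.674, 0.739, 0.0, 0.0]
ft_force: [0.5, -1.0, 0.2]
grip_width: -0.0
clock 22.725 fence mm [  -2.6 -160.2] z 4.5 yawf 90.21 F_f [ 0.37 -1.05] 0.25 gw -0.0 tilt [ 3.e-04  1.e-04 -1.e+00]
```

View pics/w12.png

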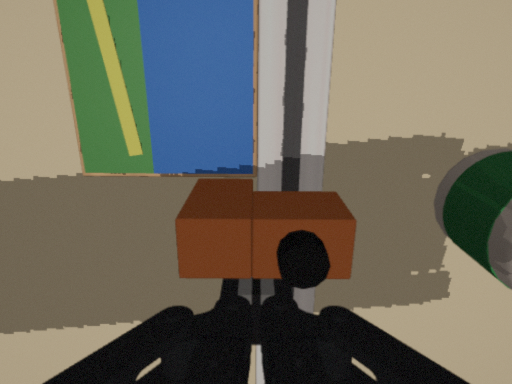

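```bash
python3 -m pendant '[[0.04,0,0,0,1],[0.08,0,0,0,1],[0.08,0,0,0,1]]';python3 rel.py;  python3 -m pendant '[[0.03,0,0,0,1],[0.03,0,0,0,1]]';python3 rel.py; python3 -m pendant '[[0.03,0,0,0,1],[0.03,0,0,0,1]]';python3 rel.py
```

```text
clock: 23.15
position: [0.6692, -0.0631, 0.0045]
ee_rot: [0.674, 0.739, 0.0, 0.0]
ft_force: [-0.1, -0.7, 1.2]
grip_width: 0.001
clock 23.15 fence mm [  -2.7 -157. ] z 4.5 yawf 90.22 F_f [-0.15 -0.74] 1.2 gw 0.001 tilt [ 2.e-04  1.e-04 -1.e+00]
clock: 23.4
position: [0.669, -0.0621, 0.0044]
ee_rot: [0.674, 0.739, 0.0, 0.0]
ft_force: [0.1, -0.8, 0.2]
grip_width: 0.002
clock 23.4 fence mm [  -2.8 -156. ] z 4.4 yawf 90.21 F_f [ 0.04 -0.8 ] 0.16 gw 0.002 tilt [ 1.e-04 -0.e+00 -1.e+00]
clock: 23.65
position: [0.669, -0.0615, 0.0044]
ee_rot: [0.674, 0.739, -0.0, 0.0]
ft_force: [1.0, -3.1, 0.7]
grip_width: 0.002
clock 23.65 fence mm [  -2.8 -155.3] z 4.4 yawf 90.18 F_f [ 0.76 -3.18] 0.67 gw 0.002 tilt [ 1.e-04 -5.e-04 -1.e+00]
```

```bash
python3 -m pendant '[[0.03,0,0,0,1],[0.03,0,0,0,1]]';python3 rel.py; python3 -m pendant '[[0.03,0,0,0,1],[0.03,0,0,0,1]]';python3 rel.py
```

```text
clock: 23.9
position: [0.669, -0.0615, 0.0045]
ee_rot: [0.674, 0.738, -0.001, 0.001]
ft_force: [1.0, -4.8, 0.2]
grip_width: -0.001
clock 23.9 fence mm [  -2.8 -155.4] z 4.5 yawf 90.13 F_f [ 0.61 -4.84] 0.19 gw -0.001 tilt [ 4.0e-04 -1.8e-03 -1.0e+00]
clock: 24.15
position: [0.6689, -0.0615, 0.0045]
ee_rot: [0.675, 0.738, -0.001, 0.001]
ft_force: [2.2, -8.4, 0.6]
grip_width: -0.001
clock 24.15 fence mm [  -2.8 -155.3] z 4.5 yawf 90.08 F_f [ 1.44 -8.58] 0.62 gw -0.001 tilt [ 5.e-04 -3.e-03 -1.e+00]
```

The force rises with no further motion, exactly where contact was expected, so the stop is snug. I'll retreat and check.

```bash
python3 -m pendant '[[-0.3,0,0,0,1],[-1,0,0,0,1],[-1.5,0,0,0,1],[-1.5,0,-1.2,0,1],[-1.5,0,-2.6,0,1]]'; python3 -m pendant '[[0,0,-1,0,1],[0,0,-2,0,1],[-1,-1.5,-2,0,1],[-2,-3,-2,0,1],[-2,-3,-2,0,1]]'; python3 -m pendant '[[-1,-1.5,0,0,1],[-2,-3,0,0,1],[-2,-3,0,0,1],[-2,-3,0,0,1]]'; python3 rel.py
python3 - <<'E'
from h import *
snap('wrist','w13');snap('side','s13'); snap('scene','q13'); crop('s13',195,150,345,260,5,'s13c'); crop('q13',200,130,320,245,6,'q13c')
E
```

```text
clock: 24.78
position: [0.6733, -0.1186, 0.1084]
ee_rot: [0.674, 0.739, -0.0, -0.001]
ft_force: [0.7, 0.4, -0.1]
grip_width: -0.003
clock: 25.4
position: [0.5592, -0.2128, 0.1885]
ee_rot: [0.676, 0.737, -0.001, 0.0]
ft_force: [1.0, -0.2, 0.1]
grip_width: -0.001
clock: 25.9
position: [0.4493, -0.3006, 0.1886]
ee_rot: [0.675, 0.738, 0.0, 0.0]
ft_force: [0.5, 0.1, 1.2]
grip_width: 0.002
clock 25.9 fence mm [-242.7 -374.1] z 188.6 yawf 90.08 F_f [0.54 0.08] 1.19 gw 0.002 tilt [ 2.e-04 -1.e-04 -1.e+00]
```

View pics/s13c.png

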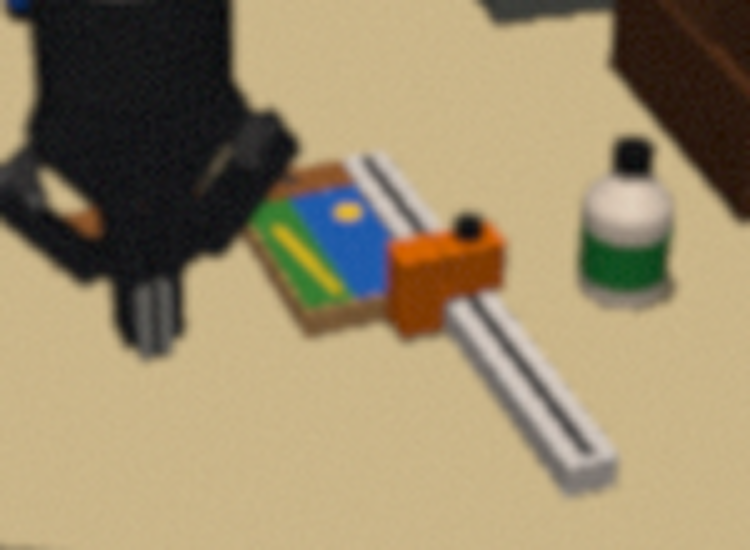

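View pics/q13c.png

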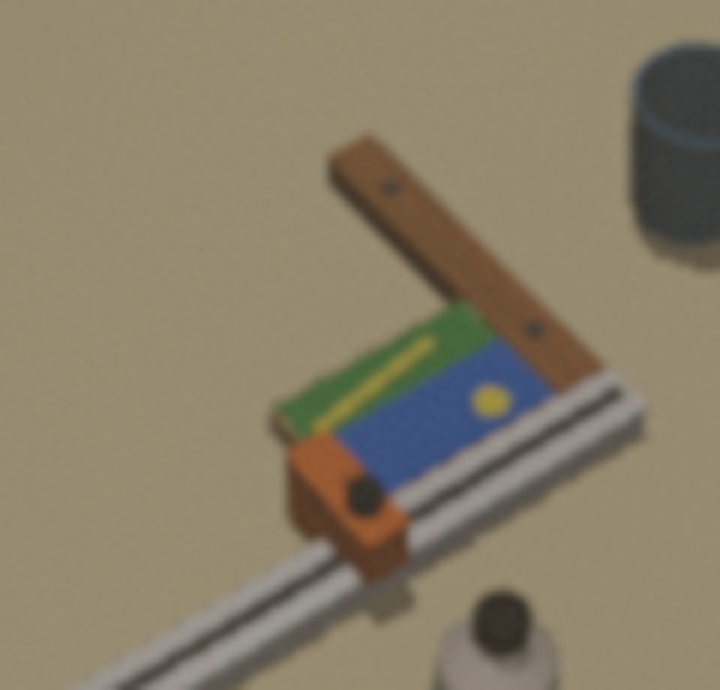

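View pics/q13.png

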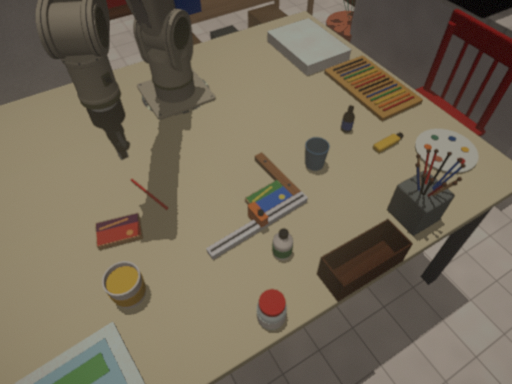

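Everything else is where it was. I'll take one close look from above to check the seams.

```bash
python3 -m pendant '[[1,1,0,0,1],[2,2,0,0,1],[3,3,0,0,1],[4,4,0,0,1],[5,5,0,0,1]]'; python3 -m pendant '[[0.3,0,0,0,1],[0.3,0,0,0,1],[0.3,0,0,0,1]]'; python3 rel.py
python3 - <<'E'
from h import *
snap('wrist','w14'); crop('w14',130,0,430,200,2.6,'w14c')
E
```

```text
clock: 26.68
position: [0.6323, -0.0788, 0.1883]
ee_rot: [0.673, 0.74, 0.0, -0.0]
ft_force: [1.1, -0.0, 0.0]
grip_width: -0.001
clock: 27.05
position: [0.6293, -0.0716, 0.1884]
ee_rot: [0.674, 0.738, -0.0, 0.0]
ft_force: [-0.2, 1.1, 0.1]
grip_width: 0.001
clock 27.05 fence mm [ -43.2 -162. ] z 188.4 yawf 90.12 F_f [-0.11  1.16] 0.1 gw 0.001 tilt [-1.e-04 -9.e-04 -1.e+00]
```

View pics/w14.png

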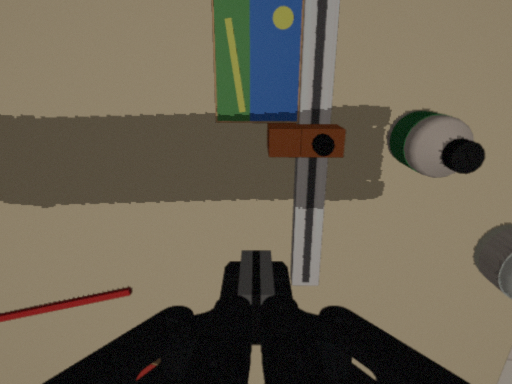

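View pics/w14c.png

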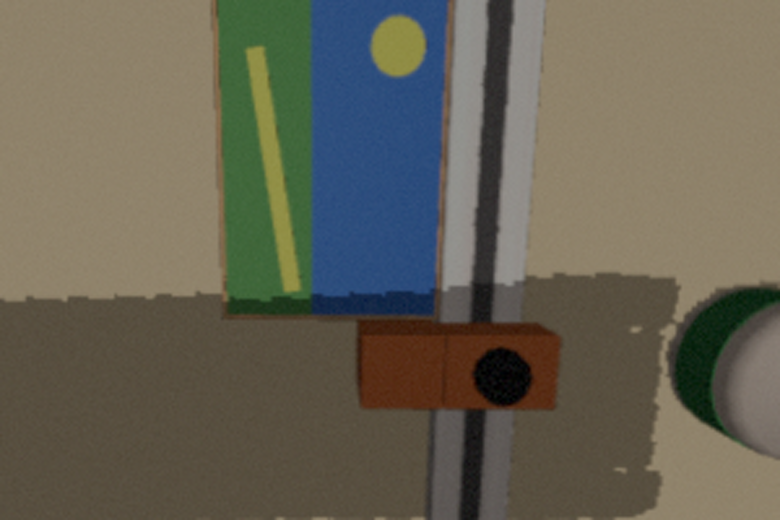

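```bash
python3 -c "
from workcell import hand_in; print(hand_in())"
```

```text
the job is handed in; nothing more can be done
None
```

The job is done and handed in at about 27 s of the 64 s. The blue-sky panel sits flush in the inside corner of the fence, and the orange stop is snug against its free end. I pushed the panel square and against the side strip, then against the far strip, then slid the stop up.

**Final checks:**
- **Contact:** Each push ended with the force rising and no further motion: about 18 N at the side strip, 14 N at the far strip and 9 N at the stop. The stop stalled within about 0.3 mm of where contact was expected.
- **Pictures:** The last views show the panel level along both strips, with the stop against its end. I saw a dark line about 1 pixel wide (roughly 1 mm) between the stop and the panel. I took it for the panel's edge, but the pictures can't rule out a gap that small.
- **Everything else:** The red panel, tub, bottles, mug, pencil and paint tube look unmoved in the final scene view. The robot is clear and touching nothing.

**What disagreed:**
- **Fingertip height:** The cameras put the real fingertips about 31 mm above the reported TCP. My first pass went over the panel without touching it, and I corrected the height before pushing.
- **Far strip:** Contact came about 2 mm earlier than my picture estimate, which is within the calibration tolerance.

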